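Open the red-banded spice jar and hold the carousel with it at the front

TASK

The cook wants to pick a nutmeg from the red-banded jar on the carousel: lift its loose cap off, set it down flat in either of the two ramekins without dropping it in, and turn the carousel until the open jar is at the very front, straight between the centre knob and the basket's black front handle. Keep gripping the knob at the end so that the turntable cannot swing - finish holding it, do not let go. All jars and tubs stay standing on the turntable all the time, and the ramekins, brush, skewer and the loose tub in the basket stay where they are.

Things in the scene. Friction and masses are not known exactly. Their poses are not given: they have to be found in the camera images.
- basket: Fixed pull-out steel basket with wire sides, inside 410 x 360 mm. Origin on the carousel's axis at trolley height (z = 0); x points from the black front handle (at x -152) to the kitchen unit, y left. Walls at x -130 and +280, y +-180, all 73 high; floor top 16 up. The unit's worktop begins at x +320, its top 202 up. Place and yaw differ each time
- front_spot (a point): Point on the turntable's floor straight in front of the carousel's axis, towards the basket's front handle, 75 mm from the axis (fixed to the basket, does not turn): where the centre of the red-banded jar's foot belongs at the end
- carousel: Turntable 230 mm across with a low rim (21 mm above the origin) and a centre post with a knob, screwed down in the basket. Turns endlessly both ways about the vertical with slight friction (0.03 N m) and stays where left. Origin on the axis at the disc's underside, 26 mm up; disc floor 8 mm above it. Four things stand loose on it, 75 mm from the axis, about a quarter turn apart
- knob (a point): Centre of the carousel's knob, on the axis, 138 mm above the trolley: a round black knob 36 mm across and 24 mm high (126 to 150 mm above the trolley), round, so it can be gripped at any yaw. It stands higher than everything on the turntable (the highest is 110 mm)
- rim_point (a point): Point on top of the turntable's rim, 112 mm from the axis along the carousel's own x axis; it turns with the turntable
- jar: The marked jar: amber glass spice jar with a red band, 52 mm across, round neck 35 mm across, body 41 mm high, 73 mm high to the neck's mouth, about 160 g. Loose on the turntable. Origin at the centre of its underside, z up
- cap: Loose white cap with a red disc on top, on the red-banded jar: round, 44 mm across, 26 mm high, hollow from below (inside 39 mm across and 23 mm deep), about 25 g. It only rests over the neck, so it lifts straight off (23 mm until free). Origin at the centre of its lower edge, 50 mm above the jar's underside, z up
- cap_mid (a point): Centre of the cap, 13 mm above its origin
- ramekin_a: White ceramic ramekin, shallow and round: 128 mm across at the rim, 28 mm high; inner floor 5 mm above its underside and 108 mm across, wall 4 mm; 250 g, loose. Origin at the centre of its underside. Stands in the basket's left rear
- ramekin_b: The other, identical ramekin, in the basket's right rear. Origin at the centre of its underside
- jar_plain: Same kind of jar with a white band and a plain white cap that stays on, 76 mm high in all; stands on the turntable. Origin at the centre of its underside
- tub_a: Square clear tub with a blue flip top, 55 mm square, 67 mm high, closed; stands on the turntable. Origin at the centre of its underside
- tub_b: The same with a green flip top; stands on the turntable. Origin at the centre of its underside
- tub_c: The same with a yellow flip top; stands in the basket behind the ramekins. Origin at the centre of its underside
- brush: Silicone brush with a rigid grey handle, 195 mm long, 12 mm high, lying along the basket's left side. Origin under its middle, x towards the red head
- skewer: Short flat stainless skewer, 160 mm long, 4 mm high, lying along the basket's right side. Origin under its middle, x towards the point

How it is judged:
By the outcome, as a careful person would: the job done as asked, in the order asked, and still so for the second after the job is handed in, while the arm keeps its last pose, push and grip.
It also fails if it takes over 72 s, if anything falls off the work surface, if the arm or the gripper's body presses on something with over 40 N, if the wrist force passes 120 N, or if a joint passes its speed limit or range.

ROBOT

A 6-joint arm with a two-finger parallel gripper is mounted at the origin on the work surface. World frame = base frame: x ahead of the robot, y to its left, z up, the work surface at z = 0. Lengths are in m, angles in rad, forces in N, time in s.
With the tool pointing down it reaches from about 0.3 to 0.875 m from the base axis. Payload 4.2 kg.
Tool frame: the origin (TCP) lies midway between the tips of the shut fingers; the grasp point (between the pads) lies 19 mm behind it (manip.grip_depth is the z of the grasp point in the tool frame, in m); z points along the fingers, y is the direction in which the jaws open and shut (so a half turn about z gives the same grasp; the last joint's range is limited). The gripper opens to 85 mm and grips with 20 to 120 N. Pads are 22 mm wide; open, the fingers measure 114 mm over their backs; the gripper's body (76 mm by 85 mm) begins 54 mm behind the grasp point. The pads swing forward as they close: fully open they stand 13 mm farther back than shut.
Start: joints at [1.178, 0.32, 1.565, -0, 1.257, -0.02], TCP at [0.209, 0.536, 0.231] pointing down, gripper open.
Joint ranges: [-3.11, 3.11], [-0.84, 2.01], [0.21, 2.61], [-1.34, 4.49], [0.05, 2.63], [-2.56, 2.56]. Speed limits (rad/s): [2.57, 2.57, 3.14, 3.14, 3.14, 3.14].

INTERFACE

Orientations are given as [roll, pitch, yaw] about the fixed x, y, z axes, in that order (R = Rz(yaw) Ry(pitch) Rx(roll)).
In Python, from cell import status, vision, manip gives the robot as it stands.
- The arm moves only by the tool arm_command, never from a script. Its argument "rows" is a list of rows, each a list of 5 numbers: the shift along the tool's x, y, z in units of 30 mm (1.0 is 30 mm), then the turn about the tool's z in rad, then the closure, from 0 (fully open) to 1 (shut). In form: [[dx, dy, dz, yaw, claw], ...]. A call has 1 to 8 rows; each row is the pose to reach, as a shift and turn from the pose commanded when the call began, along the tool's axes at that moment; what a row does not reach only later rows make up. A row lasts 1/8 s, in which the tool goes at most 62.5 mm and 10.7 degrees, less where a joint would pass 70% of its speed; a pose out of reach is approached as far as the arm can. A call with a gripper value outside its range is refused whole. The fingers move at their own pace and stop on an object; "grip_force" is the grip in N (left out, the last holds). Time passes only in rows, so rows that repeat a pose let the fingers close. It gives the time, the measured TCP pose, the force and the opening at its end, in the units of the state.
- status.read_state(): the state, without advancing time (a new reading comes with each control period).
- vision.camera(name): name is "side" or "top" or "wrist"; returns the picture (420x560x3 uint8, blue, green, red); there is no depth.
- vision.camera_params(name): a dict with "fx", "fy", "cx", "cy" (pixels), "rvec" (rotation vector, rad) and "tvec" (3), from world to camera coordinates, as OpenCV has them. Camera axes: x right, y down, z forward; pixel columns grow to the right and rows downward; lengths in m; the calibration is good to about 2 mm. The wrist camera is an equidistant fisheye: a pixel r from the principal point sees the ray r / f radians off the axis. A picture is of the moment at which its call begins: read the wrist's pose just before it. camera_params takes no time and is no camera call; for the wrist camera it gives the pose at the moment of the call.
- manip.hand_in(): hands the job in, once; it reports no verdict.
The state is a dict: "clock": time; "qpos": joint angles; "qvel": joint speeds; "joint_efforts": joint torques, N m; "tool_pos": TCP position; "tool_rot": TCP orientation; "force": force on the tool from outside, world axes, zero at the start; "ft_torque": the same for the moment, N m; "gripper_width": finger opening in m.
Only numpy, scipy, OpenCV 4.12 (cv2) and the standard library are available. Lean on these libraries where they do the work, as an engineer would, in place of code of your own. Each camera call takes 0.05 s, during which the arm holds its last target. There are 200 camera calls.

## Working session

There is one attempt and no reset: what is moved stays moved. The work goes in short steps, Python scripts to look and compute and a tool call to move; the robot and the scene stay as the last step left them, time stands still between calls to the robot, and variables do not carry over. Pictures are saved under pics/ and viewed, on a budget of 10 in all, crops included, one or two more only if the job needs it, and the job is handed in when it is done.

Besides the shell and the picture viewer there is one more tool, called after "Emit:" in YAML: its name, and indented under it one key for each argument. arm_command: Moves the arm, as the interface text tells. Its arguments: {"type":"object","properties":{"rows":{"type":"array","items":{"type":"array","items":{"type":"number"}}},"grip_force":{"type":"number"}},"required":["rows"]}

```bash
ls; mkdir -p pics; python3 - <<'E'
from cell import status, vision, manip
import cv2
s=status.read_state();print(s, manip.grip_depth)
for n in("side","top"):
    cv2.imwrite(f"pics/{n}0.png",vision.camera(n)); print(n,vision.camera_params(n))
E
```

```text
pics
{'clock': 0.0, 'qpos': array([ 1.17795752e+00,  3.20270410e-01,  1.56568210e+00,  7.82042321e-06,
        1.25740411e+00, -1.99850590e-02]), 'qvel': array([ 0.00085075, -0.00108019,  0.00051193, -0.00018492, -0.00110679,
        0.00015942]), 'joint_efforts': array([ 1.85260960e-04, -4.15534043e+01, -2.34160745e+01,  2.04312846e-04,
        8.06572381e-03,  5.41409051e-06]), 'tool_pos': array([0.20926198, 0.53505051, 0.23049342]), 'tool_rot': array([-3.13982918e+00, -4.26844879e-05,  2.76873645e+00]), 'force': array([ 0.03173276,  0.01551954, -0.14160732]), 'ft_torque': array([-0.04618165, -0.04642092, -0.01241975]), 'gripper_width': 0.08548043937703817} -0.0187
side {'fx': 465.3482824523879, 'fy': 465.3482824523879, 'cx': 272.49364809315153, 'cy': 207.09500615695097, 'rvec': array([ 2.15185329, -0.87617857,  0.4279961 ]), 'tvec': array([-0.41346064,  0.34651344,  0.4687789 ])}
top {'fx': 411.68639566968477, 'fy': 411.68639566968477, 'cx': 277.5873787630221, 'cy': 207.1546958575563, 'rvec': array([ 2.15912213, -2.20853105,  0.07356737]), 'tvec': array([0.03319253, 0.58493191, 0.84900454])}
```

View pics/top0.png

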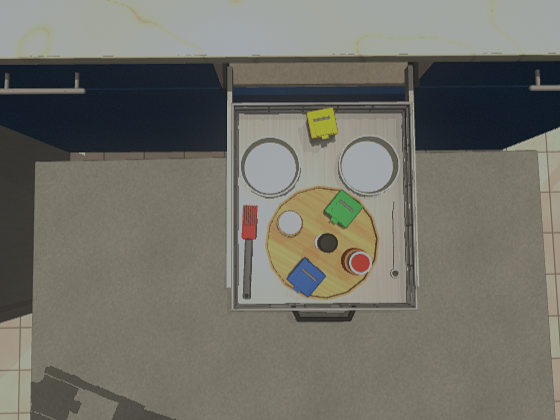

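View pics/side0.png

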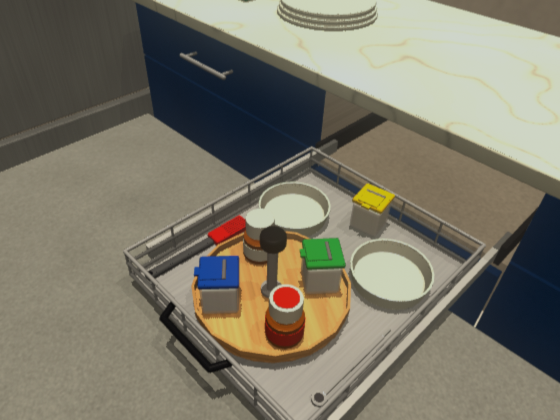

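The top view shows the basket square-on: red cap at about (360,263), knob (327,243), ramekins (270,167) and (368,165), front handle (324,315). The side view has the red disc at (287,298) and the knob at (273,239).

```bash
cat > h.py <<'E'
import numpy as np, cv2
from cell import status, vision, manip
def P(n):
    p=vision.camera_params(n); R=cv2.Rodrigues(p['rvec'])[0]
    K=np.array([[p['fx'],0,p['cx']],[0,p['fy'],p['cy']],[0,0,1]]); return K,R,np.array(p['tvec'])
def ray(n,uv):
    K,R,t=P(n); return -R.T@t, R.T@np.linalg.solve(K,[uv[0],uv[1],1.])
def onz(n,uv,z):
    c,d=ray(n,uv); return c+d*(z-c[2])/d[2]
def proj(n,X):
    K,R,t=P(n); q=K@(R@np.asarray(X,float)+t); return q[:2]/q[2]
def tri(a,b):
    c1,d1=ray('top',a);c2,d2=ray('side',b)
    s=np.linalg.lstsq(np.c_[d1,-d2],c2-c1,rcond=None)[0]
    p,q=c1+d1*s[0],c2+d2*s[1]; return (p+q)/2,np.linalg.norm(p-q)
def blobs(m,x0,y0,x1,y1,amin=20):
    z=np.zeros(m.shape[:2],np.uint8); z[y0:y1,x0:x1]=m[y0:y1,x0:x1]
    n,l,s,c=cv2.connectedComponentsWithStats(z)
    return [(s[i].tolist(),c[i].round(2).tolist()) for i in range(1,n) if s[i,4]>=amin]
def red(im):
    h=cv2.cvtColor(im,cv2.COLOR_BGR2HSV); return (((h[...,0]<6)|(h[...,0]>174))&(h[...,1]>150)&(h[...,2]>150)).astype(np.uint8)
E
python3 - <<'E'
from h import *
t=cv2.imread('pics/top0.png');s=cv2.imread('pics/side0.png')
dk=lambda im,v:(im.max(2)<v).astype(np.uint8)
print('red top',blobs(red(t),330,230,390,290)); print('red side',blobs(red(s),250,270,320,320))
print('knob top',blobs(dk(t,60),310,230,345,258)); print('knob side',blobs(dk(s,60),255,220,292,258))
print('handle',blobs(dk(t,60),280,300,370,330))
for n,im,bs in(('top',t,[(235,130,304,200),(335,130,402,200)]),('side',s,[(255,180,335,240),(345,238,437,302)])):
    for x0,y0,x1,y1 in bs:
        hs=cv2.cvtColor(im,cv2.COLOR_BGR2HSV); g=(im.min(2)>150).astype(np.uint8); print(n,blobs(g,x0,y0,x1,y1,200))
h=cv2.cvtColor(t,cv2.COLOR_BGR2HSV)
w=((h[...,0]>8)&(h[...,0]<25)&(h[...,1]>90)).astype(np.uint8); w[:180]=0;w[305:]=0;w[:,:255]=0;w[:,390:]=0
c=cv2.convexHull(np.argwhere(w)[:,::-1].astype(np.float32).reshape(-1,1,2)); print('disc',cv2.fitEllipse(c))
cv2.imwrite('pics/crop.png',cv2.resize(t[90:330,220:430],None,fx=2.5,fy=2.5,interpolation=cv2.INTER_CUBIC))
E
```

```text
red top [([352, 254, 17, 18, 230], [360.11, 262.5])]
red side [([273, 287, 27, 21, 448], [286.05, 297.18])]
knob top [([318, 234, 19, 18, 103], [326.16, 241.91])]
knob side [([260, 226, 27, 28, 591], [272.54, 239.55])]
handle [([292, 311, 63, 10, 286], [323.65, 317.35])]
top [([238, 135, 66, 65, 782], [269.67, 176.18]), ([245, 143, 51, 50, 1997], [269.72, 167.59])]
top [([339, 135, 54, 57, 2080], [365.89, 165.65])]
side [([255, 181, 76, 48, 1968], [290.84, 210.89])]
side [([350, 238, 85, 63, 2964], [390.48, 274.25])]
disc ((321.9065856933594, 242.3251495361328), (112.72233581542969, 113.3498306274414), 142.72557067871094)
```

View pics/crop.png

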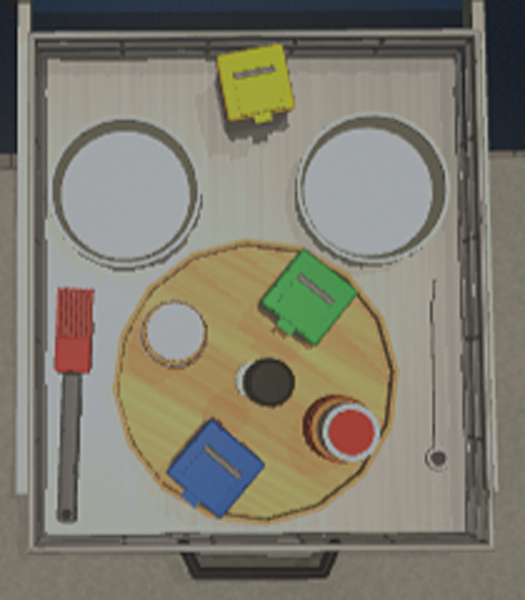

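The crop confirms it: cap disc at crop (350,432), knob (268,382), ramekin rims at (126,194) and (371,190).

```bash
python3 - <<'E'
from h import *
print('cap',tri((360.1,262.8),(286,297.2)))
print('knob',tri((327.2,242.8),(272.8,238)))
print('cam top',ray('top',(0,0))[0])
cap,_=tri((360.1,262.8),(286,297.2)); z0=cap[2]-.110; print('z0',z0)
for nm,uv,z in(('knob',(327.2,242.8),.150),('cap',(360.1,262.8),.110),('ramA',(270.4,167.6),.044),('ramB',(368.4,166),.044),('disc',(321.9,242.3),.047),('handle',(323.7,316.5),.05),
 ('FL',(232,309.2),.073),('FR',(416.8,309.2),.073),('RL',(231.2,103.6),.073),('RR',(413.2,102.8),.073)):
    print(nm,onz('top',uv,z0+z).round(4))
E
```

```text
cap (array([ 0.47148697, -0.13257179,  0.11170689]), np.float64(0.0007660208354755658))
knob (array([ 0.51079311, -0.06863949,  0.14294713]), np.float64(0.0009436655226657482))
cam top [0.52421668 0.01787489 0.88821909]
z0 0.001706891388624912
knob [ 0.5106 -0.0673  0.1517]
cap [ 0.4712 -0.1323  0.1117]
ramA [0.666  0.0329 0.0457]
ramB [ 0.6646 -0.1694  0.0457]
disc [ 0.51   -0.0685  0.0487]
handle [ 0.3622 -0.0673  0.0517]
FL [0.3845 0.1131 0.0747]
FR [ 0.3767 -0.2463  0.0747]
RL [0.7933 0.1087 0.0747]
RR [ 0.7862 -0.258   0.0747]
```

```bash
cat >> h.py <<'E'
from scipy.spatial.transform import Rotation as Ro
def go(pos,yaw=None):
    s=status.read_state(); R=Ro.from_euler('xyz',s['tool_rot']).as_matrix()
    d=R.T@(np.asarray(pos)-s['tool_pos'])/.03
    dy=0 if yaw is None else (-(yaw-s['tool_rot'][2])+np.pi)%(2*np.pi)-np.pi
    print('to',pos,'shift',d.round(3),'turn',round(dy,4),'| now',s['tool_pos'].round(4),s['tool_rot'].round(4),'q',s['qpos'].round(2),'w',round(s['gripper_width'],4),'F',s['force'].round(1),'t',round(s['clock'],2))
E
python3 -c "
from h import *
go([.4712,-.1323,.2],1.023)"
```

```text
to [0.4712, -0.1323, 0.2] shift [-16.235 -17.537   1.046] turn 1.7458 | now [0.2093 0.5351 0.2306] [-3.14   -0.      2.7688] q [ 1.18  0.32  1.57  0.    1.26 -0.02] w 0.0854 F [0.4 0.5 0.2] t 0.1
```

Emit:
arm_command:
  rows:
    - [-0.6,-0.65,0,0.1,0.3]
    - [-1.7,-1.85,0,0.22,0.3]
    - [-2.9,-3.1,0,0.35,0.3]
    - [-4.1,-4.4,0,0.48,0.3]
    - [-5.3,-5.7,0,0.61,0.3]
    - [-6.5,-7.0,0,0.74,0.3]
    - [-7.6,-8.2,0,0.87,0.3]
    - [-8.7,-9.4,0,1.0,0.3]
  grip_force: 30

```text
clock: 1.1
tool_pos: [0.3499, 0.1762, 0.2312]
tool_rot: [3.142, -0.0, 1.765]
force: [1.5, -0.4, -1.2]
gripper_width: 0.06
```

```bash
python3 -c "
from h import *
go([.4712,-.1323,.2],1.023)"
```

```text
to [0.4712, -0.1323, 0.2] shift [-10.87    1.985   1.039] turn 0.7417 | now [0.3499 0.1762 0.2312] [ 3.1416 -0.      1.7647] q [0.44 0.03 1.94 0.   1.18 0.24] w 0.06 F [ 1.5 -0.4 -1.2] t 1.1
```

Emit:
arm_command:
  rows:
    - [-1.4,0.25,0.1,0.12,0.3]
    - [-3.0,0.55,0.3,0.24,0.3]
    - [-4.6,0.85,0.5,0.36,0.3]
    - [-6.2,1.15,0.7,0.48,0.3]
    - [-7.8,1.45,0.85,0.6,0.3]
    - [-9.4,1.7,1.0,0.7,0.3]
    - [-10.4,1.9,1.04,0.74,0.3]
    - [-10.87,1.98,1.04,0.742,0.3]

```text
clock: 2.1
tool_pos: [0.4723, -0.1315, 0.1995]
tool_rot: [-3.14, 0.0, 1.025]
force: [0.0, 1.0, -0.2]
gripper_width: 0.06
```

```bash
python3 - <<'E'
from h import *
go([.4712,-.1323,.086],1.023)
p=vision.camera_params('wrist'); im=vision.camera('wrist'); cv2.imwrite('pics/w1.png',im); print(p)
R=cv2.Rodrigues(p['rvec'])[0]; c=-R.T@p['tvec']
def wz(uv,z):
    u=(np.array(uv)-[p['cx'],p['cy']]); r=np.linalg.norm(u); a=r/p['fx']
    d=R.T@np.r_[np.sin(a)*u/r,np.cos(a)]; return c+d*(z-c[2])/d[2]
for st,ce in blobs(red(im),0,0,560,420): print(st,ce,wz(ce,.11).round(4))
E
```

```text
to [0.4712, -0.1323, 0.086] shift [-0.042 -0.011  3.784] turn 0.0024 | now [ 0.4723 -0.1315  0.1995] [-3.1404e+00  1.0000e-04  1.0254e+00] q [-0.3   0.21  1.8   0.    1.13  0.25] w 0.06 F [ 0.   1.  -0.2] t 2.1
{'fx': 325.19226210127806, 'fy': 325.19226210127806, 'cx': 285.1309932022522, 'cy': 214.55877435367273, 'rvec': array([-2.76533145,  0.77165347,  0.11117542]), 'tvec': array([-0.47179452,  0.10045904,  0.38470802])}
```

View pics/w1.png

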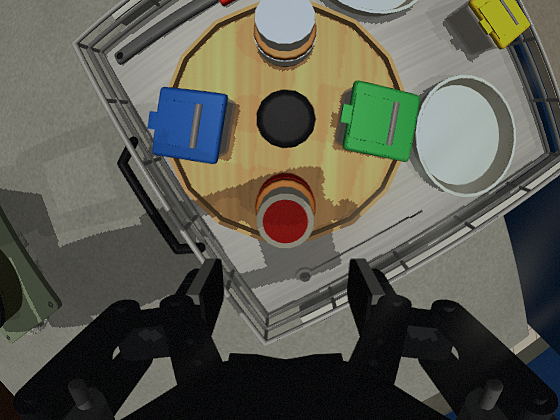

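The wrist view has the cap disc at (286,222), centred between the pads (x ≈ 285), and the knob at (286,118).

```bash
cat >> h.py <<'E'
def wz(p,uv,z):
    R=cv2.Rodrigues(p['rvec'])[0]; c=-R.T@p['tvec']
    u=(np.array(uv,float)-[p['cx'],p['cy']]); r=np.linalg.norm(u); a=r/p['fx']
    d=R.T@np.r_[np.sin(a)*u/r,np.cos(a)]; return (c+d*(z-c[2])/d[2]).round(4)
E
python3 - <<'E'
from h import *
p=vision.camera_params('wrist'); im=cv2.imread('pics/w1.png'); h=cv2.cvtColor(im,cv2.COLOR_BGR2HSV)
m=(((h[...,0]<6)|(h[...,0]>174))&(h[...,1]>150)&(h[...,2]>90)).astype(np.uint8)
for s,c in blobs(m,255,195,320,250): print('red',s,c,wz(p,c,.11))
m=(im.max(2)<60).astype(np.uint8)
for s,c in blobs(m,250,85,322,150,300): print('knob',s,c,wz(p,c,.15))
print('ramB',wz(p,(465,134),.044),'handle',wz(p,(152,200),.05))
E
```

```text
red [263, 200, 45, 43, 1505] [284.8, 221.13] [ 0.4722 -0.133   0.11  ]
knob [257, 90, 58, 58, 2654] [285.38, 118.35] [ 0.5112 -0.0693  0.15  ]
ramB [ 0.6636 -0.1664  0.044 ] handle [ 0.3626 -0.0636  0.05  ]
```

Emit:
arm_command:
  rows:
    - [-0.04,0,0.4,0,0.3]
    - [-0.04,0,1.0,0,0.3]
    - [-0.04,0,1.7,0,0.3]
    - [-0.04,0,2.4,0,0.3]
    - [-0.04,0,3.0,0,0.3]
    - [-0.04,0,3.5,0,0.3]
    - [-0.04,0,3.78,0,0.3]
    - [-0.04,0,3.78,0,0.3]

```text
clock: 3.15
tool_pos: [0.4709, -0.1304, 0.0862]
tool_rot: [-3.14, 0.0, 1.028]
force: [-0.4, 0.2, 0.6]
gripper_width: 0.0601
```

Emit:
arm_command:
  rows:
    - [0,0,0,0,0.4]
    - [0,0,0,0,0.5]
    - [0,0,0,0,0.6]
    - [0,0,0,0,0.6]
    - [0,0,0,0,0.6]
  grip_force: 25

```text
clock: 3.78
tool_pos: [0.4721, -0.1313, 0.0874]
tool_rot: [3.14, -0.001, 1.027]
force: [-0.1, 0.8, 5.7]
gripper_width: 0.0431
```

Emit:
arm_command:
  rows:
    - [0,0,-0.1,0,0.6]
    - [0,0,-0.3,0,0.6]
    - [0,0,-0.6,0,0.6]
    - [0,0,-0.9,0,0.6]
    - [0,0,-1.3,0,0.6]
    - [0,0,-1.8,0,0.6]
    - [0,0,-2.4,0,0.6]
    - [0,0,-3.0,0,0.6]

```text
clock: 4.78
tool_pos: [0.4716, -0.1313, 0.1781]
tool_rot: [3.141, -0.0, 1.027]
force: [-0.0, 0.4, -0.5]
gripper_width: 0.0432
```

```bash
python3 - <<'E'
from h import *
go([.6645,-.1685,.20],1.023)
for n in('side','wrist'): cv2.imwrite(f'pics/{n}2.png',vision.camera(n))
a=cv2.imread('pics/side2.png')[160:380,180:440]; b=cv2.imread('pics/wrist2.png')
cv2.imwrite('pics/c2.png',np.hstack([cv2.resize(a,(400,338)),cv2.resize(b,(400,338))]))
E
```

```text
to [0.6645, -0.1685, 0.2] shift [ 2.266  6.145 -0.725] turn 0.0038 | now [ 0.4716 -0.1313  0.1781] [ 3.1410e+00 -2.0000e-04  1.0268e+00] q [-0.29  0.23  1.84  0.    1.08  0.25] w 0.0432 F [-0.   0.4 -0.5] t 4.78
```

View pics/c2.png

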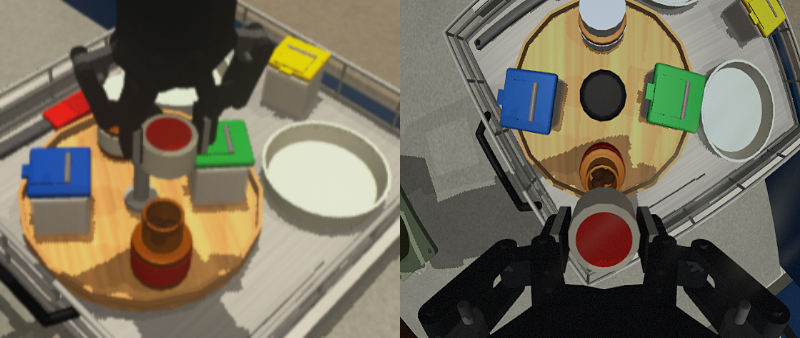

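The cap is held level between the pads (side panel about (170,145)), and the jar stands open on the turntable.

Emit:
arm_command:
  rows:
    - [0.1,0.3,-0.4,0,0.6]
    - [0.4,1.1,-0.7,0,0.6]
    - [0.8,2.2,-0.7,0,0.6]
    - [1.25,3.4,-0.7,0,0.6]
    - [1.7,4.6,-0.7,0,0.6]
    - [2.05,5.55,-0.7,0,0.6]
    - [2.23,6.05,-0.7,0,0.6]
    - [2.27,6.15,-0.7,0,0.6]

```text
clock: 5.88
tool_pos: [0.665, -0.1685, 0.1965]
tool_rot: [-3.14, 0.0, 1.027]
force: [-0.2, 0.7, -0.0]
gripper_width: 0.0434
```

```bash
python3 -c "
from h import *
go([.664,-.168,.030])"
```

```text
to [0.664, -0.168, 0.03] shift [-2.00e-03 -2.80e-02  5.55e+00] turn 0 | now [ 0.665  -0.1685  0.1965] [-3.1400e+00  4.0000e-04  1.0269e+00] q [-0.26  0.52  1.33  0.    1.29  0.28] w 0.0434 F [-0.2  0.7 -0. ] t 5.88
```

Emit:
arm_command:
  rows:
    - [0,0,0.5,0,0.6]
    - [0,0,1.3,0,0.6]
    - [0,0,2.3,0,0.6]
    - [0,0,3.3,0,0.6]
    - [0,0,4.2,0,0.6]
    - [0,0,4.9,0,0.6]
    - [0,0,5.3,0,0.6]
    - [0,0,5.5,0,0.6]

```text
clock: 6.88
tool_pos: [0.6639, -0.1683, 0.032]
tool_rot: [-3.14, 0.0, 1.027]
force: [0.3, 0.6, -1.1]
gripper_width: 0.0432
```

```bash
python3 -c "
from h import *
go([.664,-.168,.0244])"
```

```text
to [0.664, -0.168, 0.0244] shift [ 0.01  -0.003  0.253] turn 0 | now [ 0.6639 -0.1683  0.032 ] [-3.1405e+00  3.0000e-04  1.0268e+00] q [-0.27  0.65  1.53  0.    0.96  0.28] w 0.0432 F [ 0.3  0.6 -1.1] t 6.88
```

Emit:
arm_command:
  rows:
    - [0,0,0.07,0,0.6]
    - [0,0,0.14,0,0.6]
    - [0,0,0.2,0,0.6]
    - [0,0,0.2,0,0.6]

```text
clock: 7.38
tool_pos: [0.6647, -0.1685, 0.0268]
tool_rot: [3.141, -0.0, 1.027]
force: [0.1, -0.9, -0.8]
gripper_width: 0.0435
```

Emit:
arm_command:
  rows:
    - [0,0,0.03,0,0.6]
    - [0,0,0.05,0,0.6]
    - [0,0,0.05,0,0.6]

```text
clock: 7.75
tool_pos: [0.6646, -0.1684, 0.0251]
tool_rot: [-3.141, -0.0, 1.027]
force: [0.4, -0.6, 0.4]
gripper_width: 0.0434
```

Emit:
arm_command:
  rows:
    - [0,0,0.03,0,0.6]
    - [0,0,0.05,0,0.6]
    - [0,0,0.05,0,0.6]

```text
clock: 8.12
tool_pos: [0.6648, -0.1685, 0.0245]
tool_rot: [3.141, -0.0, 1.027]
force: [-1.4, -0.6, 5.9]
gripper_width: 0.0435
```

Contact is made (about 6 N upward), so I release gently.

Emit:
arm_command:
  rows:
    - [0,0,0,0,0.45]
    - [0,0,0,0,0.4]
    - [0,0,0,0,0.3]
    - [0,0,0,0,0.3]
    - [0,0,-0.3,0,0.3]
    - [0,0,-0.8,0,0.3]
    - [0,0,-1.6,0,0.3]
    - [0,0,-2.5,0,0.3]

```text
clock: 9.12
tool_pos: [0.6648, -0.1685, 0.1005]
tool_rot: [3.141, -0.0, 1.027]
force: [0.9, -0.4, -0.4]
gripper_width: 0.0598
```

Emit:
arm_command:
  rows:
    - [0,0,-1.0,0,0.3]
    - [0,0,-2.0,0,0.3]
    - [0,0,-3.0,0,0.3]
    - [0,0,-3.5,0,0.3]

```text
clock: 9.62
tool_pos: [0.6654, -0.1687, 0.207]
tool_rot: [3.137, -0.001, 1.027]
force: [0.4, 0.0, -0.4]
gripper_width: 0.0596
```

```bash
python3 - <<'E'
from h import *
go([.511,-.0687,.20],1.85)
for n in('side','wrist'): cv2.imwrite(f'pics/{n}3.png',vision.camera(n))
p=vision.camera_params('wrist');im=cv2.imread('pics/wrist3.png'); h=cv2.cvtColor(im,cv2.COLOR_BGR2HSV)
m=(((h[...,0]<6)|(h[...,0]>174))&(h[...,1]>150)&(h[...,2]>90)).astype(np.uint8)
for s,c in blobs(m,0,0,560,420,200): print('red',s,c,wz(p,c,.047))
m=(im.max(2)<60).astype(np.uint8)
for s,c in blobs(m,0,0,560,260,300): print('dark',s,c,wz(p,c,.15))
a=cv2.imread('pics/side3.png')[160:380,180:440]
cv2.imwrite('pics/c3.png',np.hstack([cv2.resize(a,(400,338)),cv2.resize(im,(400,338))]))
E
```

```text
to [0.511, -0.0687, 0.2] shift [ 0.187 -6.129  0.208] turn -0.8232 | now [ 0.6654 -0.1687  0.207 ] [ 3.1372e+00 -1.4000e-03  1.0268e+00] q [-0.27  0.51  1.32  0.    1.31  0.28] w 0.0596 F [ 0.4  0.  -0.4] t 9.62
red [60, 33, 52, 56, 1063] [84.43, 61.45] [0.5651 0.067  0.047 ]
red [266, 183, 35, 34, 927] [282.83, 199.78] [ 0.6637 -0.1688  0.047 ]
dark [0, 0, 132, 180, 1651] [58.28, 56.4] [0.595  0.0271 0.15  ]
dark [319, 0, 114, 225, 673] [379.92, 110.75] [ 0.7573 -0.1304  0.15  ]
dark [329, 0, 124, 205, 3160] [390.67, 93.94] [ 0.769  -0.1244  0.15  ]
dark [452, 0, 56, 88, 743] [487.79, 52.76] [ 0.8525 -0.1301  0.15  ]
dark [396, 140, 147, 120, 7128] [476.53, 227.25] [ 0.7874 -0.2377  0.15  ]
dark [37, 185, 82, 75, 2243] [68.77, 214.96] [ 0.5348 -0.0739  0.15  ]
dark [344, 184, 80, 67, 338] [391.6, 220.93] [ 0.7309 -0.1973  0.15  ]
```

View pics/c3.png

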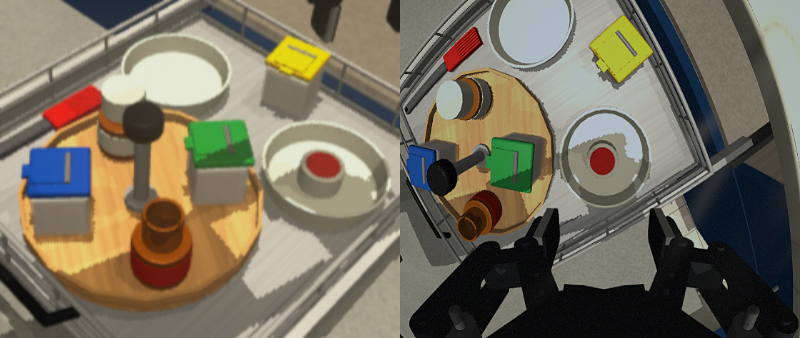

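The cap stands flat in the right ramekin at (601,160) in the wrist panel, measured at (0.664,-0.169) with the ramekin centre at (0.664,-0.168). The knob is next.

Emit:
arm_command:
  rows:
    - [0.03,-0.4,0,-0.1,0.3]
    - [0.05,-1.2,0.1,-0.22,0.3]
    - [0.1,-2.3,0.2,-0.35,0.3]
    - [0.13,-3.5,0.2,-0.48,0.3]
    - [0.16,-4.7,0.2,-0.61,0.3]
    - [0.18,-5.6,0.2,-0.73,0.3]
    - [0.187,-6.05,0.2,-0.81,0.3]
    - [0.187,-6.13,0.2,-0.823,0.3]

```text
clock: 10.72
tool_pos: [0.509, -0.068, 0.1969]
tool_rot: [-3.14, -0.001, 1.85]
force: [0.2, -0.6, 0.4]
gripper_width: 0.0597
```

```bash
python3 - <<'E'
from h import *
p=vision.camera_params('wrist'); im=vision.camera('wrist'); cv2.imwrite('pics/w4.png',im)
go([.511,-.0687,.121],1.85)
m=(im.max(2)<60).astype(np.uint8)
for s,c in blobs(m,225,150,345,290,800): print('knob',s,c,wz(p,c,.15))
t=vision.camera('top'); cv2.imwrite('pics/t4.png',t)
h=cv2.cvtColor(im,cv2.COLOR_BGR2HSV)
m=((h[...,0]<12)|(h[...,0]>174))&(h[...,1]>150)
for s,c in blobs(m.astype(np.uint8),0,0,560,420,300): print('red',s,c)
E
```

```text
to [0.511, -0.0687, 0.121] shift [-0.031  0.047  2.535] turn -0.0002 | now [ 0.5095 -0.0682  0.197 ] [-3.1403e+00 -7.0000e-04  1.8498e+00] q [-0.16  0.25  1.75  0.    1.14 -0.43] w 0.0597 F [ 0.2 -0.4  0.2] t 10.78
knob [260, 193, 55, 71, 2730] [286.9, 232.45] [ 0.5091 -0.063   0.15  ]
red [336, 41, 75, 54, 2108] [372.54, 66.9]
red [200, 225, 58, 49, 616] [236.07, 237.57]
```

View pics/w4.png

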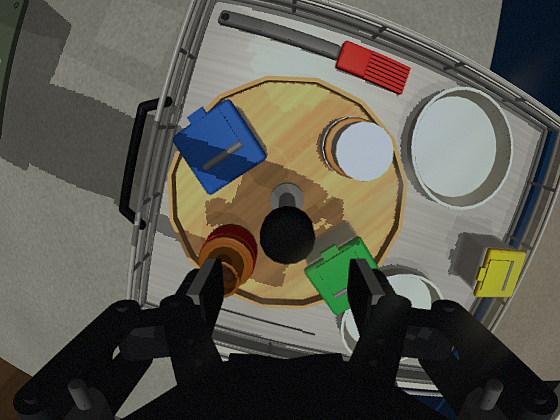

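The knob, at (287,235), is centred between the jaws. I descend and grip.

Emit:
arm_command:
  rows:
    - [-0.03,0.04,0.4,0,0.3]
    - [-0.03,0.04,0.9,0,0.3]
    - [-0.03,0.04,1.5,0,0.3]
    - [-0.03,0.04,2.0,0,0.3]
    - [-0.03,0.04,2.35,0,0.3]
    - [-0.03,0.04,2.5,0,0.3]
    - [-0.03,0.04,2.53,0,0.3]

```text
clock: 11.7
tool_pos: [0.5118, -0.069, 0.1217]
tool_rot: [3.141, -0.0, 1.85]
force: [0.2, 0.3, -0.8]
gripper_width: 0.0596
```

Emit:
arm_command:
  rows:
    - [0,0,0,0,0.45]
    - [0,0,0,0,0.55]
    - [0,0,0,0,0.65]
    - [0,0,0,0,0.75]
    - [0,0,0,0,0.75]
  grip_force: 40

```text
clock: 12.32
tool_pos: [0.5105, -0.0694, 0.1225]
tool_rot: [-3.14, 0.0, 1.85]
force: [-3.8, -2.6, 4.9]
gripper_width: 0.0337
```

```bash
python3 - <<'E'
from h import *
go([.511,-.0687,.121])
t=vision.camera('top'); cv2.imwrite('pics/t5.png',t)
for f in('t4','t5'):
    t=cv2.imread(f'pics/{f}.png'); h=cv2.cvtColor(t,cv2.COLOR_BGR2HSV)
    for nm,lo,hi in(('blue',105,125),('green',50,75)):
        m=((h[...,0]>=lo)&(h[...,0]<=hi)&(h[...,1]>120)).astype(np.uint8)
        for s,c in blobs(m,260,180,385,305,60): print(f,nm,s[4],onz('top',c,.101).round(4))
    m=((h[...,0]<=12)|(h[...,0]>174))&(h[...,1]>150)
    for s,c in blobs(m.astype(np.uint8),260,180,385,305,30): print(f,'red',s,c,onz('top',c,.075).round(4))
cv2.imwrite('pics/c5.png',cv2.resize(cv2.imread('pics/t5.png')[90:330,220:430],None,fx=2.5,fy=2.5,interpolation=cv2.INTER_CUBIC))
E
```

```text
to [0.511, -0.0687, 0.121] shift [0.017 0.022 0.05 ] turn 0 | now [ 0.5105 -0.0694  0.1225] [-3.1395e+00  2.0000e-04  1.8504e+00] q [-0.16  0.32  1.86 -0.    0.96 -0.44] w 0.0337 F [-3.8 -2.6  4.9] t 12.32
t4 blue 371 [ 0.4463 -0.0169  0.101 ]
t4 green 133 [ 0.5959 -0.1109  0.101 ]
t5 blue 264 [ 0.4455 -0.013   0.101 ]
t5 green 283 [ 0.5889 -0.1107  0.101 ]
```

View pics/c5.png

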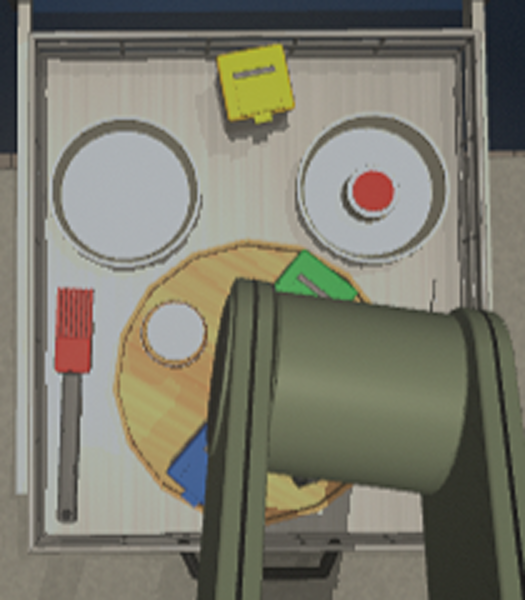

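Gripped, with cap and ramekins undisturbed in the crop (cap at (372,190)). I turn by about +1.04 rad, clockwise from above.

Emit:
arm_command:
  rows:
    - [0,0,0,0.01,0.75]
    - [0,0,0,0.04,0.75]
    - [0,0,0,0.09,0.75]
    - [0,0,0,0.15,0.75]
    - [0,0,0,0.22,0.75]
    - [0,0,0,0.29,0.75]
    - [0,0,0,0.36,0.75]
    - [0,0,0,0.43,0.75]

```text
clock: 13.38
tool_pos: [0.5103, -0.0694, 0.1225]
tool_rot: [-3.139, 0.001, 1.418]
force: [-4.2, -0.2, 4.9]
gripper_width: 0.0343
```

Emit:
arm_command:
  rows:
    - [0,0,0,0.07,0.75]
    - [0,0,0,0.14,0.75]
    - [0,0,0,0.21,0.75]
    - [0,0,0,0.28,0.75]
    - [0,0,0,0.35,0.75]
    - [0,0,0,0.41,0.75]
    - [0,0,0,0.46,0.75]
    - [0,0,0,0.5,0.75]

```text
clock: 14.38
tool_pos: [0.51, -0.0693, 0.1225]
tool_rot: [-3.139, 0.002, 0.919]
force: [-4.1, -1.4, 6.7]
gripper_width: 0.0342
```

```bash
python3 - <<'E'
from h import *
go([.511,-.0687,.121],.81)
p=vision.camera_params('wrist'); im=vision.camera('wrist'); cv2.imwrite('pics/w6.png',im); cv2.imwrite('pics/s6.png',vision.camera('side'))
np.savez('w6.npz',**p)
cv2.imwrite('pics/c6.png',np.hstack([im,cv2.imread('pics/s6.png')])[:, :1120][:, :])
cv2.imwrite('pics/c6.png',np.vstack([im[:300],cv2.imread('pics/s6.png')[120:420]]))
E
```

```text
to [0.511, -0.0687, 0.121] shift [0.036 0.015 0.05 ] turn 0.1088 | now [ 0.51   -0.0693  0.1225] [-3.1395e+00  2.2000e-03  9.1880e-01] q [-0.16  0.32  1.86 -0.    0.96  0.5 ] w 0.0342 F [-4.1 -1.4  6.7] t 14.38
```

View pics/c6.png

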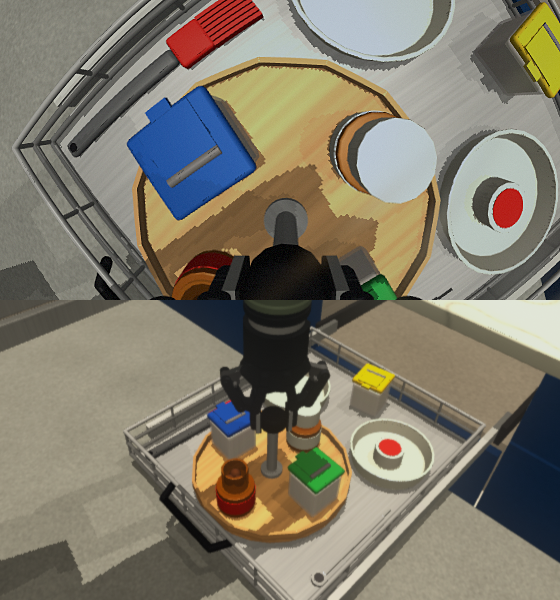

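The turntable follows the knob. The jar is at about (235,285) in the side image, nearly at the front, with everything standing. Next I measure the jar angle.

```bash
cat >> h.py <<'E'
AX=np.array([.5110,-.0687])
def jarang(f):
    s=cv2.imread(f); h=cv2.cvtColor(s,cv2.COLOR_BGR2HSV)
    m=(((h[...,0]<15)|(h[...,0]>172))&(h[...,1]>185)).astype(np.uint8)
    x0,y0,x1,y1=205,265,285,350
    b=max(blobs(m,x0,y0,x1,y1,60),key=lambda q:q[0][4]); (x,y,w,hh,_),c=b
    # neck columns from the top rows of the blob; mouth ellipse about as wide as neck
    mm=np.zeros_like(m); mm[y:y+hh,x:x+w]=m[y:y+hh,x:x+w]
    nk=np.argwhere(mm[y:y+18])[:,1]; u=(nk.min()+nk.max())/2; wn=nk.max()-nk.min()+1
    print('blob',b,'neck u',u,'w',wn)
    for e in(0.28,0.32,0.36):
        q=onz('side',(u,y+e*wn),.107); d=q[:2]-AX; print('mouth',q.round(4),'r',np.hypot(*d).round(4),'ang',np.degrees(np.arctan2(d[1],d[0])).round(2))
    return m
E
python3 - <<'E'
from h import *
jarang('pics/s6.png')
for a in(178.9,185):
    a=np.radians(a); print(proj('side',[*(AX+.075*np.array([np.cos(a),np.sin(a)])),.107]),proj('side',[*(AX+.075*np.array([np.cos(a),np.sin(a)])),.034]))
s=cv2.imread('pics/s6.png'); 
cv2.imwrite('pics/c7.png',cv2.resize(s[240:420,150:300],None,fx=4,fy=3.3,interpolation=cv2.INTER_CUBIC))
E
```

```text
blob ([215, 279, 41, 59, 1833], [235.22, 309.09]) neck u 236.0 w 31
mouth [ 0.4393 -0.0752  0.107 ] r 0.072 ang -174.79
mouth [ 0.4379 -0.0768  0.107 ] r 0.0735 ang -173.71
mouth [ 0.4366 -0.0783  0.107 ] r 0.075 ang -172.68
[230.00108325 285.54362951] [231.99389668 319.33395291]
[234.25635049 288.94473494] [235.94550357 322.69437605]
```

View pics/c7.png

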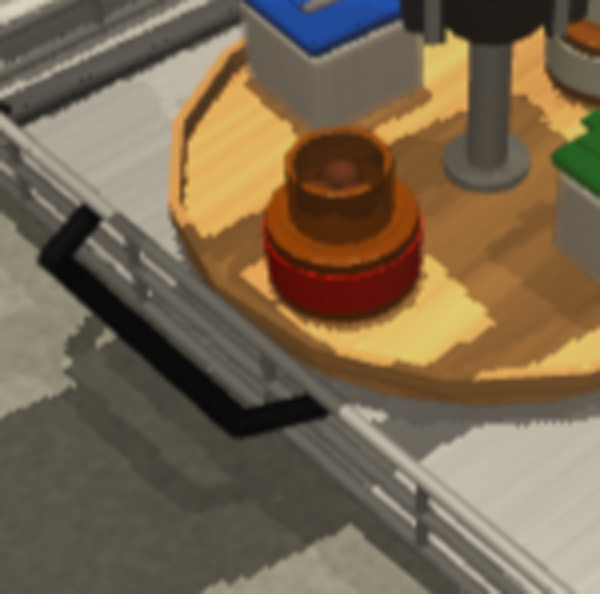

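Image (mouth about (235,289), angle near −174.5°) and dead reckoning (−174.8°) agree, so there was no slip. Basket yaw from the front and rear walls is −1.2°, which leaves about 0.113 rad.

Emit:
arm_command:
  rows:
    - [0,0,0,0.02,0.75]
    - [0,0,0,0.05,0.75]
    - [0,0,0,0.08,0.75]
    - [0,0,0,0.1,0.75]
    - [0,0,0,0.113,0.75]
    - [0,0,0,0.113,0.75]
    - [0,0,0,0.113,0.75]

```text
clock: 15.35
tool_pos: [0.51, -0.0692, 0.1225]
tool_rot: [-3.14, 0.002, 0.807]
force: [-4.9, -1.0, 7.3]
gripper_width: 0.0341
```

```bash
python3 - <<'E'
from h import *
go([.511,-.0687,.121],.806)
s=vision.camera('side'); cv2.imwrite('pics/s8.png',s); jarang('pics/s8.png')
for a in(178.83,):
    a=np.radians(a); F=AX+.075*np.array([np.cos(a),np.sin(a)]); print(proj('side',[*F,.107]),proj('side',[*F,.034]))
t=vision.camera('top'); h=cv2.cvtColor(t,cv2.COLOR_BGR2HSV); r=red(t)
for st,c in blobs(r,335,130,402,200): print('cap',onz('top',c,.047).round(4))
t0=cv2.imread('pics/top0.png')
for n,(x0,y0,x1,y1) in dict(ramA=(235,130,304,200),tubc=(300,100,345,150),brush=(238,200,262,302),ramBrim=(336,130,402,142)).items():
    print(n,'diff',int((cv2.absdiff(t,t0)[y0:y1,x0:x1].max(2)>40).sum()))
c=cv2.resize(s[120:420,120:460],None,fx=1.8,fy=1.8,interpolation=cv2.INTER_CUBIC); cv2.imwrite('pics/c8.png',c)
E
```

```text
to [0.511, -0.0687, 0.121] shift [0.037 0.012 0.05 ] turn 0.001 | now [ 0.51   -0.0692  0.1225] [-3.1396e+00  2.4000e-03  8.0700e-01] q [-0.16  0.32  1.86 -0.    0.96  0.61] w 0.0341 F [-4.9 -1.   7.3] t 15.35
blob ([211, 275, 41, 59, 1805], [230.97, 305.56]) neck u 231.5 w 30
mouth [ 0.4397 -0.0659  0.107 ] r 0.0713 ang 177.77
mouth [ 0.4384 -0.0674  0.107 ] r 0.0726 ang 178.99
mouth [ 0.4371 -0.0689  0.107 ] r 0.0739 ang -179.83
[229.95544351 285.502758  ] [231.9514756  319.29353955]
cap [ 0.6644 -0.1704  0.047 ]
ramA diff 11
tubc diff 0
brush diff 0
ramBrim diff 0
```

View pics/c8.png

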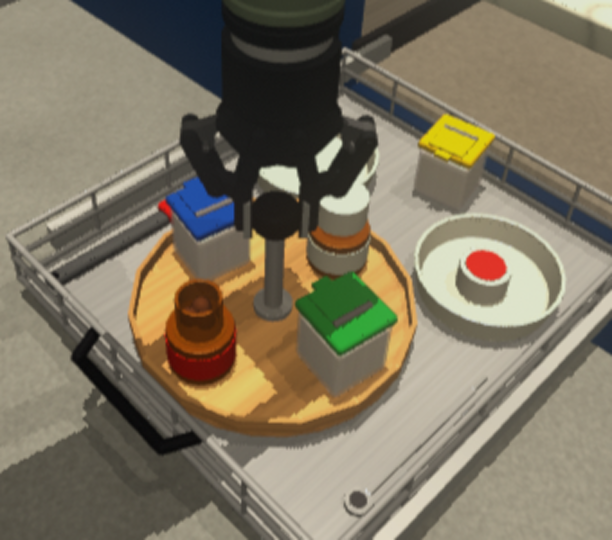

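The jar stands open at the very front: mouth at side pixel (231,285), predicted (230,285.5). The cap is flat in the ramekin, everything else is standing, and the knob is held. I hand in.

```bash
python3 -c "
from cell import manip; print(manip.hand_in())"
```

```text
the job is handed in; nothing more can be done
None
```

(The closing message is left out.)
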